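# Secure a photomask in its pull-out tray

### The arm

A 6-joint arm with a two-finger parallel gripper is mounted at the origin on the work surface. World frame = base frame: x ahead of the robot, y to its left, z up, the work surface at z = 0. Lengths are in m, angles in rad, forces in N, time in s.
With the tool pointing down it reaches from about 0.3 to 0.775 m from the base axis. Payload 14.6 kg.
Tool frame: the origin (TCP) lies between the finger pads; the fingertips stand 14 mm ahead of it and the grasp point (between the pads) lies 5 mm behind it; z points along the fingers, y is the line along which they close (so a half turn about z gives the same grasp; the last joint's range is limited). The gripper opens to 94 mm and grips with 3 to 60 N. Pads are 16 mm wide; open, the fingers measure 119 mm over their backs; the gripper's body (75 mm by 177 mm) begins 78 mm behind the grasp point.
Start: joints at [1.05, 0.3, 1.521, -0, 1.321, -0.067], TCP at [0.241, 0.494, 0.219] pointing down, gripper open.
Joint ranges: [-3.03, 3.03], [-0.79, 2.21], [0.23, 2.52], [-1.04, 4.18], [0, 3.07], [-2.55, 2.55]. Speed limits (rad/s): [2.22, 2.22, 2.57, 3.14, 3.14, 3.14].

### API

Orientations are given as [roll, pitch, yaw] about the fixed x, y, z axes, in that order (R = Rz(yaw) Ry(pitch) Rx(roll)).
In Python, from station import ctrl gives the robot as it stands. The module is installed in compiled form; this text tells all that it offers.
- The arm moves only by the tool move_arm, never from a script. Its argument "targets" is a list of rows, each a list of 7 numbers: the opening, from -1 (shut) to 1 (fully open), then the shift along the tool's x, y, z in units of 50 mm (1.0 is 50 mm), then the turn, a rotation vector about the tool's x, y, z in rad. A call has 1 to 12 rows; each row is the pose to reach, as a shift and turn from the pose commanded when the call began, along the tool's axes at that moment; what a row does not reach only later rows make up. A row lasts 1/10 s, in which the tool goes at most 50 mm and 8.59 degrees, less where a joint would pass 70% of its speed; a pose out of reach is approached as far as the arm can. A call with a gripper value outside its range is refused whole. The fingers move at their own pace and stop on an object; "grip_force" is the grip in N (left out, the last holds). Time passes only in rows, so rows that repeat a pose let the fingers close. It gives the time, the measured TCP pose, the force, the opening and the grip force at its end, in the units of the state.
- ctrl.get_obs(): the state, without advancing time (a new reading comes with each control period).
- ctrl.camera(name): name is "scene" or "side" or "wrist"; returns (picture, depth): 480x640x3 uint8, red, green, blue; 480x640 float32, m along the optical axis (not along the pixel's ray), 0 where there is no reading.
- ctrl.camera_params(name): a dict with "intrinsics" (3x3 intrinsics, pixels), "k1" (the pictures are not rectified: a ray, as slopes to the right and down, at radius r is drawn at 1 + k1 r^2 times it, then the intrinsics apply), "rvec" (rotation vector, rad) and "tvec" (3), from world to camera coordinates, as OpenCV has them; the wrist camera has in their place "T_tool_cam" (4x4, takes a point from camera to tool coordinates, whose origin is the TCP and whose axes are the flange's). Camera axes: x right, y down, z forward; pixel columns grow to the right and rows downward; lengths in m; the calibration is good to about 2 mm. A picture is of the moment at which its call begins: read the wrist's pose just before it. camera_params takes no time and is no camera call.
- ctrl.hand_in(): hands the job in; it is judged then, once.
Trained networks look in the newest picture that a camera, given by its name, has taken for a name from the list of things; names that differ only in an ending like _2 or _b are one class to them, and where a whole thing is asked for, a point or a joint stands for the part that bears it (a point fixed in the world has none). Each returns a list of dicts, best first, with "score" (0 to 1); they miss things now and then, are a little off and sometimes report something else, mostly with a low value. They report only what shows in the picture. A call takes as long as a camera call.
- ctrl.cut_out(camera, target): "region" (480x640 bool, what is visible of it) and "point" ([column, row] in pixels, amid what is visible of it).
- ctrl.tip_of(camera, target): "point" ([column, row] in pixels: a listed point, or the origin of a listed thing).
The state is a dict: "time_s": time; "qpos": joint angles; "joint_vel": joint speeds; "tau": joint torques, N m; "ee_pos": TCP position; "eef_rot": TCP orientation; "force": force on the tool from outside, world axes, zero at the start; "moment": the same for the moment, N m; "grip_width": finger opening in m; "grip_force": force on a finger pad.
Only numpy, scipy, OpenCV 4.12 (cv2) and the standard library are available. Lean on these libraries where they do the work, as an engineer would, in place of code of your own. Each camera call takes 0.05 s, during which the arm holds its last target. There are 200 camera calls.

### The job

Pull the tray of the grey mask unit fully out by its handle, then swing the steel retaining bar over the glass plate until it is fully home in its catch, and let go, leaving the tray fully out. Do not press on the glass plate, and leave the other things on the bench where they are.

Things in the scene. Friction and masses are not known exactly. Their poses are not given: they have to be found in the camera images.
- cabinet: Grey metal mask unit, fixed: an open-fronted shell 250 deep (x), 280 wide (y), 122 high, with a pull-out tray; opening 10 to 112 above the bench. Origin: middle of the shell's lower front edge, on the bench; x points into the shell, roughly away from the robot; z up; the tray slides out along -x.
- lamp (a point): Centre of the underside of a bar lamp fixed to the unit above its front, 223 above the bench: 45 (x) by 300 (y) by 28 high, centred 32 in front of the shell's edge, on posts at the ends. It overhangs the closed retaining bar when the tray is out: there the tool must lean back towards the robot by 20 to 45 degrees. Axes as the cabinet's.
- tray (a joint): How far the tray is out, m: 0 shut, 0.12 fully out (end stop). About 10 N of friction both ways; it stays where it is left, but slides back in if pushed harder. Its front panel is 250 wide, 60 high above the bench, its face 60 in front of the shell's edge when shut; side walls reach 53 above the bench, the floor is at 28.
- tray_handle (a point): Middle of the tray's handle: a straight round steel bar, 10 diameter, 110 long, along the cabinet's y, 42 above the bench, 50 in front of the panel's face, with a leg to the panel at each end; open above and below. Moves with the tray. Axes as the cabinet's.
- latch (a joint): Angle of the retaining bar about its upright hinge, rad: 0 = home in the catch (end stop), lying across the plate along the cabinet's -y; it grows as the bar opens; at 1.57 the bar points along the cabinet's -x, out of the unit. It swings level, held by light friction (0.1 N m, about 1.3 N at the knob) and stays where it is left.
- latch_hinge (a point): Hinge axis of the retaining bar at the bar's mid height, 80 above the bench, on a 20 diameter post near the tray's +y side, 130 behind the front panel's face. Moves with the tray, does not turn with the bar; axes as the cabinet's. The bar is flat steel, 12 wide, 10 high (75 to 85 above the bench), and reaches 130 from the axis.
- latch_knob (a point): Centre of the upright round steel knob on the retaining bar, 14 diameter, 80 from the hinge axis; the point is 94 above the bench, the knob stands from the bar's top (85) to 103. Its -y axis points along the bar towards the free end.
- catch (a point): The catch: a dark steel C-shaped keeper near the tray's -y side, 34 by 14 (y), top 98 above the bench, its slot 66 to 92 high and open to the cabinet's -x. The point is where the centre of the bar lies when home, 129 from the hinge axis. Moves with the tray.
- mask: Square amber glass plate, 76 by 76 by 6, fixed in a black nest on the tray under the closed bar; its top is 48 above the bench; origin at the centre of its underside. Fragile: do not press on it.
- jar: Bystander: amber glass jar, 52 diameter, 65 high, origin under its centre.
- dish: Bystander: flat closed glass dish, 90 diameter, 16 high, origin under its centre.
- driver: Bystander: screwdriver lying along its x axis, about 200 long.
- wash: Bystander: white plastic bottle, 70 diameter, 150 high, origin under its centre.
- spanner: Bystander: steel spanner lying along its x axis, about 180 long.
- blank: Bystander: loose amber glass plate lying on the bench, 100 by 100 by 6.
- barrel: Bystander: dark steel lens barrel standing on the unit's top, 48 diameter, 50 high.

How it is judged:
On the way:
1. the tray is pulled fully out (more than 100 mm of its 120 mm) with the retaining bar still open (value of joint tray above 0.1 m and value of joint latch above 0.4 rad), for 0.2 s.
At the end, for the whole second after the job is handed in: The retaining bar is within 0.08 rad of its end stop in the catch and the tray is still out by more than 95 mm of its 120 mm (value of joint latch below 0.08 rad and value of joint tray above 0.095 m); the robot touches nothing.
It fails at once if the glass plate in the tray is pressed with more than 3 N (contact force between mask and the fingers above 3 N or contact force between mask and the arm above 3 N).
It fails at once if a bystander is moved more than 30 mm (distance of any of jar, dish, driver, wash, spanner, blank, barrel from where it was at the start of the episode above 0.03 m).
It also fails if it takes over 50 s, if anything falls off the work surface, if the arm or the gripper's body presses on something with over 40 N, if the wrist force passes 120 N, or if a joint passes its speed limit or range.

## Working session

There is one attempt and no reset: what is moved stays moved. The work goes in short steps, Python scripts to look and compute and a tool call to move; the robot and the scene stay as the last step left them, time stands still between calls to the robot, and variables do not carry over. Pictures are saved under pics/ and viewed, at most 10 in all, crops included, and the job is handed in when it is done.

Besides the shell and the picture viewer there is one more tool, called in YAML: its name, and indented under it one key for each argument. move_arm: Moves the arm, as the interface text tells. Its arguments: {"type":"object","properties":{"targets":{"type":"array"},"grip_force":{"type":"number"}},"required":["targets"]}

```bash
mkdir -p pics; cat > h.py <<'E'
import numpy as np, cv2
from scipy.spatial.transform import Rotation as R
from station import ctrl
def cam(name):
    p=ctrl.camera_params(name)
    K=np.array(p["intrinsics"]);k1=p["k1"]
    if "rvec" in p:
        Rm=cv2.Rodrigues(np.array(p["rvec"],float))[0];t=np.array(p["tvec"],float).ravel()
        T=np.eye(4);T[:3,:3]=Rm.T;T[:3,3]=-Rm.T@t
    else:
        o=ctrl.get_obs();W=np.eye(4);W[:3,:3]=rot(o).as_matrix();W[:3,3]=o["ee_pos"]
        T=W@np.array(p["T_tool_cam"])
    return K,k1,T
def rot(o):
    e=np.array(o["eef_rot"]).ravel()
    return R.from_euler('xyz',e) if e.size==3 else R.from_matrix(e.reshape(3,3))
def ray(c,px):
    K,k1,T=c
    s=cv2.undistortPoints(np.array([[px]],float),K,np.array([k1,0,0,0.]))[0,0]
    return T[:3,3],T[:3,:3]@np.array([s[0],s[1],1.])
def at_z(c,px,z):
    o,d=ray(c,px);return o+d*(z-o[2])/d[2]
def at_d(c,px,dep):
    o,d=ray(c,px);return o+d*dep
def shift(dst,o=None):
    o=o or ctrl.get_obs();return rot(o).inv().apply(np.array(dst)-o["ee_pos"])/0.05
E
python3 - <<'E'
from h import *
np.set_printoptions(precision=3,suppress=True)
print(ctrl.get_obs())
Z=dict(tray_handle=.042,latch_hinge=.08,latch_knob=.094,catch=.08,cabinet=0,lamp=.223,mask=.042,jar=0,dish=0,driver=.01,wash=0,spanner=.004,blank=0,barrel=.122)
for n in("scene","side"):
    c=cam(n);im,d=ctrl.camera(n);cv2.imwrite(f"pics/{n}.png",im[:,:,::-1]);print(n,c[2][:3,3])
    for t,z in Z.items():
        for r in ctrl.tip_of(n,t)[:1]:
            print(t,round(r["score"],2),np.array(r["point"]),at_z(c,r["point"],z))
E
```

```text
{'time_s': 0.0, 'qpos': array([ 1.05 ,  0.3  ,  1.522, -0.   ,  1.321, -0.067]), 'joint_vel': array([-0.001,  0.   ,  0.001, -0.   , -0.   ,  0.002]), 'tau': array([ -0.001, -53.181, -35.273,   0.071,   0.024,  -0.   ]), 'ee_pos': array([0.241, 0.494, 0.219]), 'eef_rot': array([-3.14 , -0.   ,  2.688]), 'force': array([-0.898, -0.561,  0.378]), 'moment': array([0.012, 0.01 , 0.022]), 'grip_force': 0.0, 'grip_width': 0.09398328351938898}
scene [ 1.022 -0.735  1.055]
tray_handle 0.94 [326.5 277.1] [0.546 0.052 0.042]
latch_knob 0.45 [365.9 230.5] [0.571 0.191 0.094]
catch 0.41 [251.1 329.4] [ 0.509 -0.185  0.08 ]
cabinet 0.96 [368.9 309.6] [0.663 0.051 0.   ]
jar 0.63 [398.5 259.2] [0.647 0.234 0.   ]
dish 0.7 [252.2 328.9] [ 0.468 -0.138  0.   ]
driver 0.68 [406.5 231.5] [0.623 0.326 0.01 ]
wash 0.88 [305.1 362.1] [ 0.617 -0.148  0.   ]
blank 0.75 [324.4 215.2] [0.402 0.275 0.   ]
barrel 0.85 [400.7 271.5] [0.712 0.091 0.122]
side [ 0.36  -0.835  0.897]
tray_handle 0.56 [309.5 275.3] [0.552 0.056 0.042]
latch_hinge 0.5 [305.3 276.6] [0.535 0.014 0.08 ]
latch_knob 0.52 [357.2 243.9] [0.655 0.074 0.094]
cabinet 0.62 [363.5 285.3] [0.667 0.047 0.   ]
lamp 0.94 [353.1 200.2] [0.633 0.053 0.223]
jar 0.89 [333.4 230.4] [ 0.647  0.239 -0.   ]
dish 0.95 [286.1 369.4] [ 0.468 -0.14   0.   ]
driver 0.77 [310.1 206.4] [0.61  0.328 0.01 ]
wash 0.62 [369.2 357.5] [ 0.626 -0.143  0.   ]
spanner 0.77 [353.8 395.1] [ 0.575 -0.223  0.004]
blank 0.66 [229.4 230.5] [0.408 0.284 0.   ]
barrel 0.94 [386.5 226.4] [0.718 0.085 0.122]
```

View pics/scene.png

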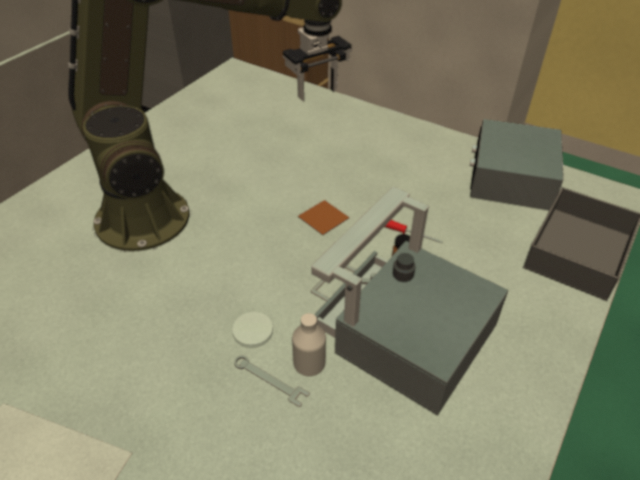

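View pics/side.png

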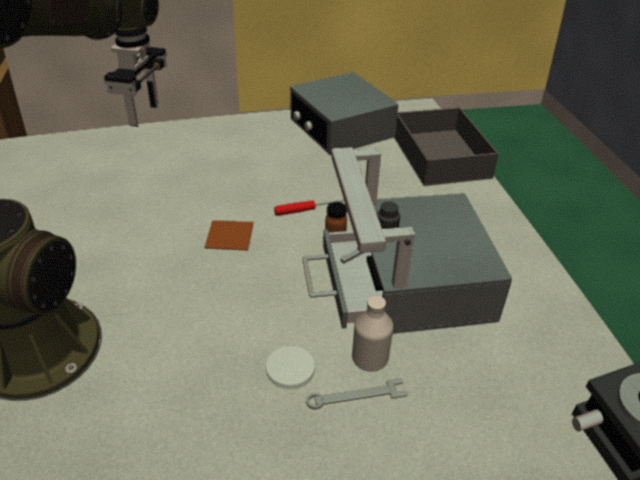

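The scene shows the unit at about (365,310), the handle at (326,277) and the lamp overhead. The side view shows the handle at (310,275) and the bar partly visible at (352,257). Next I'll bring the wrist camera over the handle.

```bash
python3 - <<'E'
from h import *
np.set_printoptions(precision=3,suppress=True)
p=ctrl.camera_params("wrist");print(p["T_tool_cam"],p["intrinsics"])
o=ctrl.get_obs()
print(shift([.42,.055,.30],o))
# yaw of the unit from the lamp and shell in the side/scene depth
for n in("side","scene"):
    c=cam(n);im,d=ctrl.camera(n)
    r=ctrl.cut_out(n,"cabinet")[0];v,u=np.nonzero(r["region"]&(d>0))
    P=np.array([at_d(c,(a,b),d[b,a]) for a,b in list(zip(u,v))[::7]])
    q=P[abs(P[:,2]-.122)<.006][:,:2].astype(np.float32)
    print(n,r["score"],len(q),cv2.minAreaRect(q))
    for t in("cabinet","tray_handle","latch_knob"): print(t,[(round(a["score"],2),np.array(a["point"])) for a in ctrl.tip_of(n,t)])
E
```

```text
[[-0.001 -0.969 -0.247  0.071]
 [ 1.    -0.001  0.001  0.   ]
 [-0.001 -0.247  0.969 -0.165]
 [ 0.     0.     0.     1.   ]] [[377.589   0.    316.027]
 [  0.    377.589 237.093]
 [  0.      0.      1.   ]]
[-7.068 -6.328 -1.611]
side 0.9 1231 ((0.7924261093139648, 0.03571130335330963), (0.2856543958187103, 0.24947108328342438), 85.12992095947266)
cabinet [(0.94, array([364.6, 282.8]))]
tray_handle [(0.61, array([308.4, 275.1]))]
latch_knob [(0.53, array([361.3, 242.9]))]
scene 0.91 1735 ((0.7927523255348206, 0.0336795449256897), (0.28196391463279724, 0.24966304004192352), 86.00270080566406)
cabinet [(0.76, array([370.7, 311.5]))]
tray_handle [(0.61, array([329. , 279.3]))]
latch_knob [(0.44, array([374.6, 277.2]))]
```

move_arm:
  targets:
    - [-1, -7.07, -6.33, -1.6, 0, 0, -0.375]
    - [-1, -7.07, -6.33, -1.6, 0, 0, -0.375]
    - [-1, -7.07, -6.33, -1.6, 0, 0, -0.375]
    - [-1, -7.07, -6.33, -1.6, 0, 0, -0.375]
    - [-1, -7.07, -6.33, -1.6, 0, 0, -0.375]
    - [-1, -7.07, -6.33, -1.6, 0, 0, -0.375]
    - [-1, -7.07, -6.33, -1.6, 0, 0, -0.375]
    - [-1, -7.07, -6.33, -1.6, 0, 0, -0.375]
    - [-1, -7.07, -6.33, -1.6, 0, 0, -0.375]
    - [-1, -7.07, -6.33, -1.6, 0, 0, -0.375]
    - [-1, -7.07, -6.33, -1.6, 0, 0, -0.375]
    - [-1, -7.07, -6.33, -1.6, 0, 0, -0.375]
  grip_force: 5

```text
time_s: 3.2
ee_pos: [0.4201, 0.0547, 0.2994]
eef_rot: [3.141, -0.0, 3.061]
force: [0.6, 0.6, -0.4]
grip_width: 0.0019
grip_force: 0.0
```

```bash
python3 - <<'E'
from h import *
np.set_printoptions(precision=3,suppress=True)
o=ctrl.get_obs();print(o["time_s"],o["ee_pos"],o["eef_rot"],o["joint_vel"])
c=cam("wrist");im,d=ctrl.camera("wrist");cv2.imwrite("pics/w1.png",im[:,:,::-1])
for t,z in dict(tray_handle=.042,latch_knob=.094,latch_hinge=.08,catch=.08,mask=.042).items():
    for r in ctrl.tip_of("wrist",t): print(t,round(r["score"],2),np.array(r["point"]),at_z(c,r["point"],z))
    for r in ctrl.cut_out("wrist",t)[:1]:
        if t=="tray_handle":
            v,u=np.nonzero(r["region"]);P=np.array([at_z(c,(a,b),.047) for a,b in zip(u,v)])
            print(cv2.minAreaRect(P[:,:2].astype(np.float32)),len(u))
E
```

```text
3.2 [0.42  0.055 0.299] [ 3.141 -0.     3.061] [ 0.039 -0.006  0.011  0.002 -0.001  0.008]
tray_handle 0.91 [323.6 308.7] [0.547 0.054 0.042]
tray_handle 0.7 [181.5 360. ] [ 0.601 -0.128  0.042]
((0.6347261071205139, 0.04745470732450485), (0.11798106878995895, 0.18758152425289154), 86.13227081298828) 1062
catch 0.28 [322.4 311.6] [0.532 0.053 0.08 ]
mask 0.69 [487.3 175.5] [0.402 0.247 0.042]
mask 0.55 [322.6 435.6] [0.727 0.039 0.042]
```

View pics/w1.png

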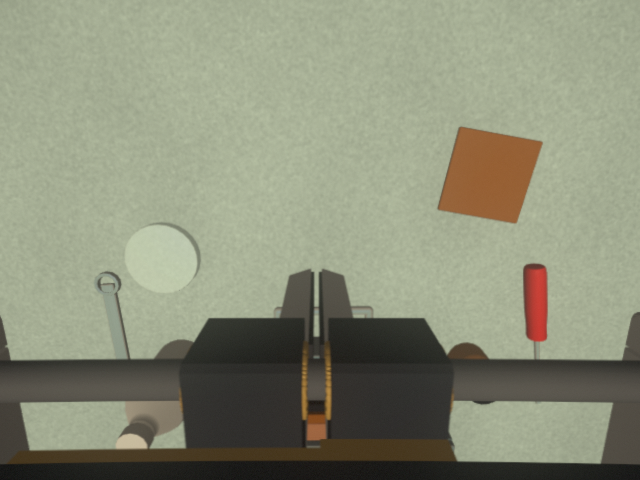

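The wrist view shows the handle, with corners at (275,312) and (372,312), so it is centred at about (0.549,0.053). That agrees with the other cameras. Next I'll lean the tool back 20° and go over the gap behind the bar.

move_arm:
  targets:
    - [-1, -1.5, 0.18, 2, 0, -0.35, 0]
    - [-1, -1.5, 0.18, 2, 0, -0.35, 0]
    - [-1, -1.5, 0.18, 2, 0, -0.35, 0]
    - [-1, -1.5, 0.18, 2, 0, -0.35, 0]
    - [-1, -3.1, 0.18, 4.2, 0, -0.35, 0]
    - [-1, -3.1, 0.18, 4.2, 0, -0.35, 0]
    - [-1, -3.1, 0.18, 4.2, 0, -0.35, 0]
    - [-1, -3.1, 0.18, 4.2, 0, -0.35, 0]
    - [-1, -3.1, 0.18, 4.2, 0, -0.35, 0]

```text
time_s: 4.65
ee_pos: [0.5752, 0.0516, 0.0906]
eef_rot: [-3.141, 0.348, 3.063]
force: [0.5, -0.8, 1.6]
grip_width: 0.0004
grip_force: 0.0
```

```bash
python3 - <<'E'
from h import *
np.set_printoptions(precision=3,suppress=True)
o=ctrl.get_obs();print(o["time_s"],o["ee_pos"],o["eef_rot"])
out=[]
for n in("scene","side"):
    im,d=ctrl.camera(n);out.append(cv2.resize(im[180:380,220:420,::-1],(400,400),interpolation=cv2.INTER_CUBIC))
cv2.imwrite("pics/ab.png",np.hstack(out))
print(shift([.576,.051,.034],o))
E
```

```text
4.65 [0.575 0.052 0.091] [-3.141  0.348  3.063]
[ 0.371 -0.01   1.07 ]
```

View pics/ab.png

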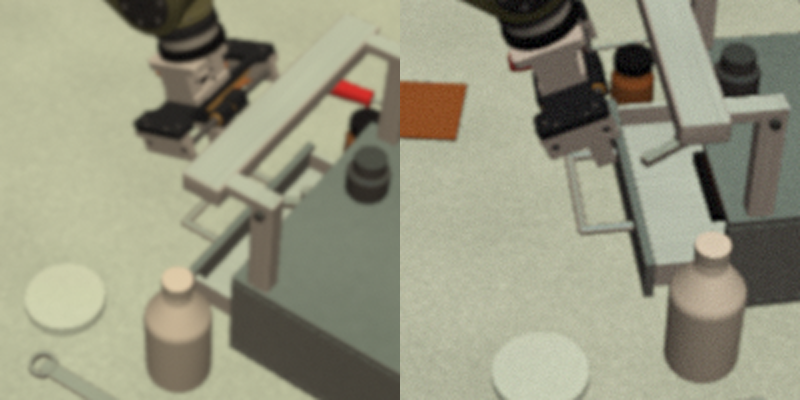

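The crops show the closed fingertips above the gap between the handle bar and the panel, at about (600,155) in the right half. The bar's free end shows at (650,155). I'll go down and then pull partway.

move_arm:
  targets:
    - [-1, 0.18, 0, 0.55, 0, 0, 0]
    - [-1, 0.37, 0, 1.07, 0, 0, 0]
    - [-1, 0.37, 0, 1.07, 0, 0, 0]
    - [-1, 0.37, 0, 1.07, 0, 0, 0]

```text
time_s: 5.15
ee_pos: [0.5767, 0.0517, 0.0349]
eef_rot: [3.141, 0.351, 3.063]
force: [0.2, 0.7, 0.5]
grip_width: 0.0006
grip_force: 0.0
```

move_arm:
  targets:
    - [-1, 0.2, 0, -0.07, 0, 0, 0]
    - [-1, 0.4, 0, -0.14, 0, 0, 0]
    - [-1, 0.6, 0, -0.21, 0, 0, 0]
    - [-1, 0.8, 0, -0.29, 0, 0, 0]
    - [-1, 1.0, 0, -0.36, 0, 0, 0]
    - [-1, 1.2, 0, -0.43, 0, 0, 0]
    - [-1, 1.4, 0, -0.5, 0, 0, 0]
    - [-1, 1.6, 0, -0.58, 0, 0, 0]
    - [-1, 1.8, 0, -0.65, 0, 0, 0]
    - [-1, 1.9, 0, -0.69, 0, 0, 0]

```text
time_s: 6.15
ee_pos: [0.4768, 0.0594, 0.0354]
eef_rot: [3.141, 0.357, 3.063]
force: [10.0, -5.4, -1.5]
grip_width: 0.0003
grip_force: 4.6
```

```bash
python3 - <<'E'
from h import *
np.set_printoptions(precision=3,suppress=True)
o=ctrl.get_obs();print(o["time_s"],o["ee_pos"],o["eef_rot"])
for n in("side","scene"):
    c=cam(n);im,d=ctrl.camera(n)
    for t,z in dict(tray_handle=.042,latch_knob=.094,latch_hinge=.08,catch=.08,mask=.042).items():
        for r in ctrl.tip_of(n,t)[:2]: print(n,t,round(r["score"],2),np.array(r["point"]),at_z(c,r["point"],z))
E
```

```text
6.15 [0.477 0.059 0.035] [3.141 0.357 3.063]
side tray_handle 0.95 [262.8 282.2] [0.455 0.054 0.042]
side latch_knob 0.66 [318.5 249.3] [0.574 0.073 0.094]
side latch_hinge 0.9 [344.7 235.2] [0.642 0.123 0.08 ]
side latch_hinge 0.31 [315.  250.4] [0.57  0.087 0.08 ]
side catch 0.68 [363.4 282.2] [ 0.642 -0.023  0.08 ]
side catch 0.41 [230.4 231.5] [0.406 0.181 0.08 ]
side mask 0.63 [353.5 268.6] [0.646 0.058 0.042]
scene tray_handle 0.84 [296.8 263.1] [0.462 0.053 0.042]
scene latch_knob 0.62 [340.3 261.5] [0.572 0.07  0.094]
scene latch_hinge 0.55 [374.9 267.3] [0.642 0.108 0.08 ]
scene catch 0.68 [343.7 301.7] [ 0.633 -0.018  0.08 ]
scene mask 0.49 [361.1 291.6] [0.637 0.057 0.042]
```

move_arm:
  targets:
    - [-1, 0.15, 0, -0.05, 0, 0, 0]
    - [-1, 0.3, 0, -0.11, 0, 0, 0]
    - [-1, 0.4, 0, -0.14, 0, 0, 0]
    - [-1, 0.46, 0, -0.165, 0, 0, 0]

```text
time_s: 7.15
ee_pos: [0.4566, 0.0618, 0.0363]
eef_rot: [3.139, 0.365, 3.063]
force: [45.4, -4.2, -11.9]
grip_width: 0.0001
grip_force: 19.3
```

move_arm:
  targets:
    - [-1, -0.23, 0, 0.08, 0, 0, 0]
    - [-1, -0.23, 0, 0.08, 0, 0, 0]
    - [-1, -0.57, 0, -0.86, 0, 0, 0]
    - [-1, -0.91, 0, -1.8, 0, 0, 0]
    - [-1, -1.25, 0, -2.74, 0, 0, 0]
    - [-1, -0.12, 0, -3.15, 0, 0, 0]
    - [-1, -0.12, 0, -3.15, 0, 0, 0]
    - [-1, -0.12, 0, -3.15, 0, 0, 0]

```text
time_s: 7.95
ee_pos: [0.4015, 0.0654, 0.1825]
eef_rot: [3.142, 0.35, 3.063]
force: [0.0, -1.0, -0.3]
grip_width: 0.0002
grip_force: 0.0
```

```bash
python3 - <<'E'
from h import *
np.set_printoptions(precision=3,suppress=True)
o=ctrl.get_obs();print(o["time_s"],o["ee_pos"],o["eef_rot"],o["force"])
S={}
for n in("side","scene","wrist"):
    c=cam(n);im,d=ctrl.camera(n);S[n]=im
    for t,z in dict(tray_handle=.042,latch_knob=.094,latch_hinge=.08,catch=.08,mask=.042).items():
        for r in ctrl.tip_of(n,t)[:1]: print(n,t,round(r["score"],2),np.array(r["point"]),at_z(c,r["point"],z))
a=cv2.resize(S["side"][200:350,240:440,::-1],(800,600)[:2],interpolation=cv2.INTER_CUBIC)
cv2.imwrite("pics/c.png",np.hstack([cv2.resize(S["side"][200:350,230:430,::-1],(400,300),interpolation=2),cv2.resize(S["wrist"][:,:,::-1],(400,300))]))
E
```

```text
7.95 [0.401 0.065 0.182] [3.142 0.35  3.063] [ 0.02  -0.954 -0.292]
side tray_handle 0.77 [252.5 278.9] [0.436 0.067 0.042]
side latch_knob 0.94 [307.6 249.6] [0.552 0.076 0.094]
side latch_hinge 0.64 [336.1 238.3] [0.621 0.116 0.08 ]
side catch 0.9 [350.9 283. ] [ 0.618 -0.021  0.08 ]
side mask 0.81 [345. 272.] [0.626 0.051 0.042]
scene tray_handle 0.73 [290.7 257.2] [0.439 0.061 0.042]
scene latch_hinge 0.74 [370.7 263.8] [0.628 0.113 0.08 ]
scene catch 0.79 [337.8 297.1] [ 0.616 -0.014  0.08 ]
scene mask 0.59 [353.8 287.5] [0.616 0.059 0.042]
wrist tray_handle 0.68 [317.2 209.5] [0.437 0.064 0.042]
wrist catch 0.18 [157.4 336.2] [ 0.535 -0.089  0.08 ]
wrist mask 0.51 [315.2 351.9] [0.616 0.048 0.042]
```

View pics/c.png

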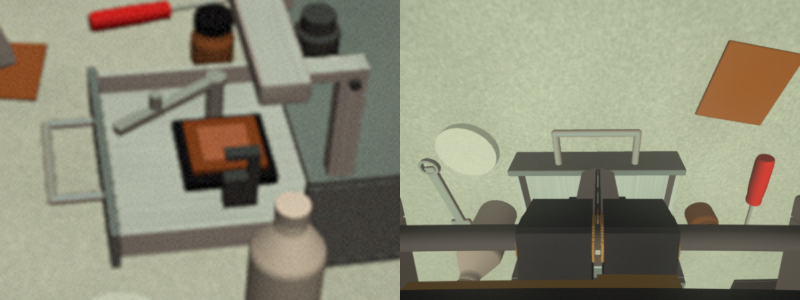

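The side crop shows the tray fully out with the bar open at about 1.0 rad, its knob at crop (155,100), and the catch at (240,165). Hinge (0.623,0.114), catch and knob agree with the given 80 and 129 mm. I'll move above the outer side of the bar, leaning 30°.

move_arm:
  targets:
    - [-1, -0.8, 0.5, 0.5, 0, -0.17, 0]
    - [-1, -2.2, 1.08, 1.57, 0, -0.17, 0]
    - [-1, -2.2, 1.08, 1.57, 0, -0.17, 0]
    - [-1, -2.2, 1.08, 1.57, 0, -0.17, 0]
    - [-1, -2.2, 1.08, 1.57, 0, -0.17, 0]
    - [-1, -2.2, 1.08, 1.57, 0, -0.17, 0]

```text
time_s: 9.45
ee_pos: [0.5365, 0.1087, 0.1471]
eef_rot: [3.141, 0.521, 3.063]
force: [0.5, -0.1, -0.3]
grip_width: 0.0004
grip_force: 0.0
```

```bash
python3 - <<'E'
from h import *
np.set_printoptions(precision=3,suppress=True)
o=ctrl.get_obs();print(o["time_s"],o["ee_pos"],o["eef_rot"],o["force"])
im,d=ctrl.camera("side");im2,d=ctrl.camera("scene")
f=lambda a,x,y:cv2.resize(a[y:y+150,x:x+150,::-1],(400,400),interpolation=2)
cv2.imwrite("pics/d.png",np.hstack([f(im,240,180),f(im2,260,190)]))
cx=np.array([.9968,-.0805,0]);cy=np.array([.0805,.9968,0]);H=np.array([.623,.114,.086])
for a,b in[(-.0873,-.0121),(-.0808,-.0222),(-.073,-.0414),(-.06,-.0584),(-.0422,-.0718),(-.0204,-.08),(-.0154,-.08)]:
    print(H+a*cx+b*cy, shift(H+a*cx+b*cy,o))
E
```

```text
9.45 [0.537 0.109 0.147] [3.141 0.521 3.063] [ 0.479 -0.06  -0.329]
[0.535 0.109 0.086] [0.634 0.003 1.045]
[0.541 0.098 0.086] [ 0.522 -0.199  1.109]
[0.547 0.079 0.086] [ 0.387 -0.583  1.186]
[0.558 0.061 0.086] [ 0.162 -0.924  1.315]
[0.575 0.046 0.086] [-0.146 -1.193  1.492]
[0.596 0.036 0.086] [-0.524 -1.357  1.709]
[0.601 0.035 0.086] [-0.611 -1.358  1.759]
```

View pics/d.png

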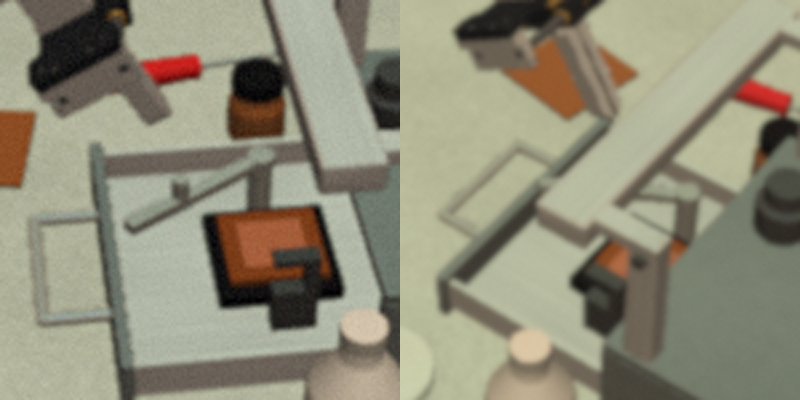

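The crops show the fingers clear above the outer side of the bar, with the tip at left (155,115) and the knob at (182,187). I'll descend and start the sweep.

move_arm:
  targets:
    - [-1, 0.32, 0, 0.52, 0, 0, 0]
    - [-1, 0.63, 0, 1.05, 0, 0, 0]
    - [-1, 0.63, 0, 1.05, 0, 0, 0]
    - [-1, 0.58, -0.1, 1.08, 0, 0, 0]
    - [-1, 0.52, -0.2, 1.11, 0, 0, 0]
    - [-1, 0.46, -0.39, 1.15, 0, 0, 0]
    - [-1, 0.39, -0.58, 1.19, 0, 0, 0]
    - [-1, 0.28, -0.75, 1.25, 0, 0, 0]
    - [-1, 0.16, -0.92, 1.31, 0, 0, 0]
    - [-1, 0.16, -0.92, 1.31, 0, 0, 0]

```text
time_s: 10.55
ee_pos: [0.5601, 0.0599, 0.0875]
eef_rot: [3.141, 0.523, 3.061]
force: [-0.6, 0.4, -0.5]
grip_width: 0.0005
grip_force: 0.0
```

```bash
python3 - <<'E'
from h import *
np.set_printoptions(precision=3,suppress=True)
o=ctrl.get_obs();print(o["time_s"],o["ee_pos"],o["eef_rot"],o["force"])
H=np.array([.623,.114,.086])
for n in("side","scene"):
    c=cam(n);im,d=ctrl.camera(n)
    for t,z in dict(tray_handle=.042,latch_knob=.094,latch_hinge=.08,catch=.08).items():
        for r in ctrl.tip_of(n,t)[:1]: print(n,t,round(r["score"],2),at_z(c,r["point"],z))
cx=np.array([.9968,-.0805,0]);cy=np.array([.0805,.9968,0])
for a,b in[(-.0422,-.0718),(-.0204,-.08),(-.0154,-.08)]:
    print(shift(H+a*cx+b*cy,o))
E
```

```text
10.55 [0.56  0.06  0.087] [3.141 0.523 3.061] [-0.633  0.353 -0.461]
side tray_handle 0.71 [0.435 0.066 0.042]
side latch_knob 0.65 [0.574 0.042 0.094]
side latch_hinge 0.85 [0.617 0.123 0.08 ]
side catch 0.79 [ 0.611 -0.025  0.08 ]
scene tray_handle 0.68 [0.441 0.066 0.042]
scene latch_knob 0.77 [0.579 0.046 0.094]
scene latch_hinge 0.93 [0.612 0.118 0.08 ]
scene catch 0.91 [ 0.617 -0.01   0.08 ]
[-0.265 -0.256  0.187]
[-0.643 -0.42   0.404]
[-0.729 -0.42   0.454]
```

move_arm:
  targets:
    - [-1, -0.13, -0.13, 0.09, 0, 0, 0]
    - [-1, -0.26, -0.25, 0.19, 0, 0, 0]
    - [-1, -0.4, -0.32, 0.26, 0, 0, 0]
    - [-1, -0.52, -0.37, 0.33, 0, 0, 0]
    - [-1, -0.58, -0.4, 0.37, 0, 0, 0]
    - [-1, -0.64, -0.42, 0.4, 0, 0, 0]
    - [-1, -0.64, -0.42, 0.4, 0, 0, 0]

```text
time_s: 11.75
ee_pos: [0.5951, 0.037, 0.0842]
eef_rot: [-3.142, 0.52, 3.063]
force: [0.9, 0.4, -1.4]
grip_width: 0.0004
grip_force: 0.1
```

```bash
python3 - <<'E'
from h import *
np.set_printoptions(precision=3,suppress=True)
o=ctrl.get_obs();print(o["time_s"],o["ee_pos"],o["force"])
for n in("side","scene"):
    c=cam(n);im,d=ctrl.camera(n)
    for t,z in dict(tray_handle=.042,latch_knob=.094,latch_hinge=.08,catch=.08).items():
        for r in ctrl.tip_of(n,t)[:1]: print(n,t,round(r["score"],2),at_z(c,r["point"],z))
E
```

```text
11.75 [0.595 0.037 0.084] [ 0.916  0.448 -1.409]
side tray_handle 0.88 [0.442 0.054 0.042]
side latch_knob 0.72 [0.617 0.038 0.094]
side latch_hinge 0.96 [0.619 0.111 0.08 ]
side catch 0.93 [ 0.617 -0.024  0.08 ]
scene tray_handle 0.83 [0.446 0.053 0.042]
scene latch_knob 0.58 [0.61  0.035 0.094]
scene latch_hinge 0.63 [0.625 0.117 0.08 ]
scene catch 0.93 [ 0.617 -0.013  0.08 ]
```

move_arm:
  targets:
    - [-1, -0.035, 0, 0.02, 0, 0, 0]
    - [-1, -0.035, 0, 0.02, 0, 0, 0]
    - [-1, -0.035, 0, 0.02, 0, 0, 0]

```text
time_s: 12.55
ee_pos: [0.5969, 0.0369, 0.0842]
eef_rot: [-3.142, 0.52, 3.063]
force: [-1.2, 0.1, 0.0]
grip_width: 0.0005
grip_force: 0.3
```

move_arm:
  targets:
    - [-1, -0.035, 0, 0.02, 0, 0, 0]
    - [-1, -0.035, 0, 0.02, 0, 0, 0]
    - [-1, -0.035, 0, 0.02, 0, 0, 0]

```text
time_s: 12.85
ee_pos: [0.5984, 0.0367, 0.084]
eef_rot: [-3.141, 0.519, 3.063]
force: [-7.4, -0.2, 3.5]
grip_width: 0.0007
grip_force: 3.6
```

move_arm:
  targets:
    - [-1, -0.035, 0, 0.02, 0, 0, 0]
    - [-1, -0.035, 0, 0.02, 0, 0, 0]
    - [-1, -0.035, 0, 0.02, 0, 0, 0]

```text
time_s: 13.15
ee_pos: [0.6003, 0.0366, 0.084]
eef_rot: [-3.141, 0.518, 3.063]
force: [-8.2, -0.2, 5.0]
grip_width: 0.0
grip_force: 4.0
```

move_arm:
  targets:
    - [-1, 0.3, 0, -0.17, 0, 0, 0]
    - [-1, 1.04, 0, -0.6, 0, 0, 0]
    - [-1, 1.04, 0, -0.6, 0, 0, 0]
    - [-1, 0.5, 0, -1.5, 0, 0, 0]
    - [-1, 0.9, 0, -2.8, 0, 0, 0]
    - [-1, 1.8, 0, -3.3, 0, 0, 0]
    - [-1, 1.8, 0, -3.3, 0, 0, 0]
    - [-1, 1.8, 0, -3.3, 0, 0, 0]

```text
time_s: 13.95
ee_pos: [0.4409, 0.0495, 0.1841]
eef_rot: [3.141, 0.523, 3.063]
force: [0.5, -0.2, 0.0]
grip_width: 0.0005
grip_force: 0.0
```

```bash
python3 - <<'E'
from h import *
np.set_printoptions(precision=3,suppress=True)
o=ctrl.get_obs();print(o["time_s"],o["ee_pos"],o["force"])
S={}
for n in("side","scene"):
    c=cam(n);im,d=ctrl.camera(n);S[n]=im
    for t,z in dict(tray_handle=.042,latch_knob=.094,latch_hinge=.08,catch=.08).items():
        for r in ctrl.tip_of(n,t)[:1]: print(n,t,round(r["score"],2),at_z(c,r["point"],z))
f=lambda a,x,y:cv2.resize(a[y:y+150,x:x+150,::-1],(400,400),interpolation=2)
cv2.imwrite("pics/e.png",np.hstack([f(S["side"],240,180),f(S["scene"],260,190)]))
E
```

```text
13.95 [0.441 0.049 0.184] [ 0.521 -0.203  0.039]
side tray_handle 0.8 [0.441 0.063 0.042]
side latch_knob 0.81 [0.62  0.038 0.094]
side latch_hinge 0.57 [0.624 0.117 0.08 ]
side catch 0.63 [ 0.62  -0.023  0.08 ]
scene tray_handle 0.81 [0.438 0.061 0.042]
scene latch_knob 0.73 [0.619 0.039 0.094]
scene latch_hinge 0.84 [0.628 0.116 0.08 ]
scene catch 0.71 [ 0.619 -0.014  0.08 ]
```

View pics/e.png

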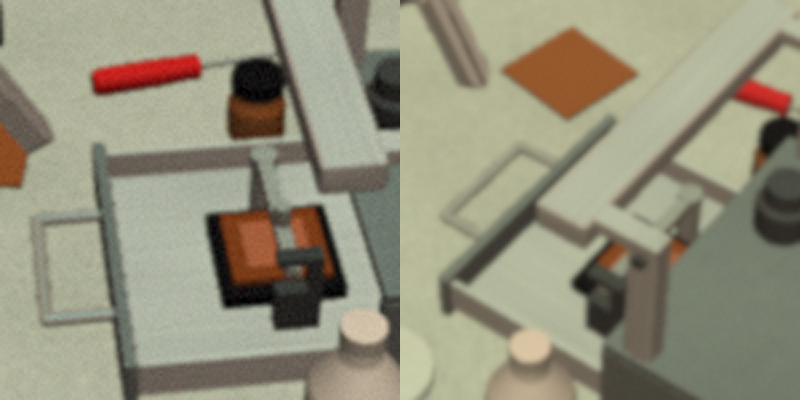

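The bar runs from the hinge at left (265,155) into the catch at (300,260). The measured knob offset from the hinge, (-6.5,-78) mm, matches the home position. The tray is still out to within a few mm and the fingers touch nothing, so I'm handing in.

```bash
python3 -c "
from station import ctrl
print(ctrl.hand_in())"
```

```text
the job is handed in; nothing more can be done
None
```

I pulled the tray out to its end stop and swung the retaining bar home into its catch. I then backed the arm clear and handed the job in at about 14 s; the hand-in call returned no verdict. The last pictures show the bar in the catch and the tray within a few mm of fully out. The wrist force never passed about 50 N in the readings.

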